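# Shut and lock the battery hatch of a guitar amplifier

### The job

The amplifier lies on its face on the bench with its battery hatch standing open. Swing the hatch shut, then press its quarter-turn stud down, feeling for the slot beneath, which may sit a little askew, and turn it ninety degrees clockwise from there until its cam catches and it stays down and turned when let go. Be gentle: do not ram the stud against the slotted plate or the bottom of its cup or force it sideways, and leave the things lying around where they are.

Things in the scene. Friction and masses are not known exactly. Their poses are not given: they have to be found in the camera images.
- amp: brown amplifier cabinet lying on its face, fixed: 280 (x) x 380 (y) x 170 mm high, turned by up to 20 degrees; origin at the centre of its underside on the bench, z up, x across it towards the hatch's hinge. The hatch lies on its top face over the battery bay. The slotted plate in the bay sits up to 7 mm lower and 0.38 rad askew in some amplifiers, hidden once the hatch is shut: feel for it.
- hatch (a joint): opening angle of the grey hatch, rad: 0 shut (flat on the cabinet's top face, a dead stop), grows as its free edge rises, to 1.2. Stiff friction hinge of 0.4 N m: it stays where it is left; about 2 to 6 N at the pads closes it. The hatch is 136 mm from hinge to free edge, 168 mm along the hinge, 6 mm thick.
- hinge_mid (a point): middle of the hatch's hinge line, in the plane of the hatch's underside: 65 mm along amp +x from the cabinet's centre, 170 mm above the bench. Turns with the hatch: its y axis is the hinge line, -x runs along the hatch to the free edge, z is the hatch's outward normal.
- press_pad (a point): on the hatch's outer face, the middle of a 30 mm rubber pad near the free edge, a good place to push it shut: 112 mm from the hinge line and 58 mm to the +y side of the stud (a like pad lies on the -y side). Turns with the hatch.
- stud_grip (a point): centre of the stud's steel grip bar, 12 mm wide (its x), 40 mm long (its y), 26 mm high, on the turning axis (its z), which is square to the hatch and 92 mm from the hinge. Under the bar a round flange, 48 mm across, 4 mm thick, its upper face 13 mm below this point; fingertips can press on it. Stud up, its underside is 22 mm over the hatch. Moves with the stud.
- plunger (a joint): how far the stud is pressed in, m (0 up, range 0.0205), against a spring: 3.5 N at 0, 0.35 N more per mm, at most 11 N. Hatch shut: a misaligned cross bar lands on the plate at 1 to 8 mm; in the slot it is clear below the plate at 9 to 16 mm and meets the cup's solid bottom 1.8 mm further (10.8 to 17.8 mm). Caught, it rises again and stays down at 7 to 14 mm.
- stud (a joint): turn of the stud, rad, positive clockwise from above: 0 (its start) with grip bar and cross bar along the hinge line. A weak spring (0.05 N m/rad) returns it to 0. The slot lies at any turn from -0.38 to 0.38; the bar enters within about 0.06 of it, cannot turn within it, turns freely above and below the plate. Below, it can rise into its catch at 1.36 to 1.68 past the slot, where a stop is.
- cam: the stud's lower end under the hatch: cross bar 28 mm long (its y), 5 mm wide, 4 mm thick, parallel to the grip bar; its middle is 3 mm below this origin, which lies on the stud's axis, level with the hatch's underside when the stud is up. Beneath is a fixed plate 4 mm thick with a slot, roughly along the hinge line, over a cup; the bar must press on them with less than 40 N.
- wrench: small open-ended wrench, 130 mm long, lying on the amplifier's back beside the hatch; its middle (a bystander)
- screw_jar: small clear jar of screws with a steel cap, 42 mm across, 50 mm high, standing on the amplifier's back on the other side of the hatch; centre of its foot (a bystander)
- screwdriver: screwdriver, 200 mm, on the bench (a bystander)
- tape_roll: roll of paper tape, 90 mm across, 24 mm high, on the bench; centre of its foot (a bystander)
- mug: dark steel mug, 80 mm across, 95 mm high, on the bench; centre of its foot (a bystander)
- tray: black parts tray 120 x 160 x 30 mm on the bench; centre of its foot (a bystander)
- sanding_block: cork sanding block 110 x 55 x 30 mm on the bench; centre of its foot (a bystander)

How it is judged:
By the outcome, as a careful person would: the job done as asked, in the order asked, and still so for the second after the job is handed in, with the robot touching nothing.
It also fails if it takes over 72 s, if anything falls off the work surface, if the arm or the gripper's body presses on something with over 40 N, if the wrist force passes 120 N, or if a joint passes its speed limit or range.

### The arm

A 7-joint arm with a two-finger parallel gripper is mounted at the origin on the work surface. World frame = base frame: x ahead of the robot, y to its left, z up, the work surface at z = 0. Lengths are in m, angles in rad, forces in N, time in s.
With the tool pointing down it reaches from about 0.4 to 0.85 m from the base axis. Payload 10.4 kg.
Tool frame: the origin (TCP) lies between the finger pads; the fingertips stand r.nose_length ahead of it and the grasp point (between the pads) lies 6 mm ahead of it (r.nose_length is the distance from the TCP to the fingertips, in m); z points along the fingers, x is the direction in which the jaws open and shut, and the axes are right-handed (so a half turn about z gives the same grasp; the last joint's range is limited). The gripper opens to 87 mm and grips with 3 to 60 N. Pads are 19 mm wide; open, the fingers measure 117 mm over their backs; the gripper's body (75 mm by 190 mm) begins 51 mm behind the grasp point.
Start: joints at [-1.323, 0.332, -0.065, 1.46, 0.022, 1.35, -0.088], TCP at [0.167, 0.602, 0.248] pointing down, gripper open.
Joint ranges: [-2.6, 2.6], [-0.5, 2.12], [-1.47, 1.34], [0.16, 2.42], [-1.27, 4.41], [0.06, 2.06], [-2.6, 2.6]. Speed limits (rad/s): [2.22, 2.22, 2.79, 2.79, 3.14, 3.14, 3.14].

### API

Orientations are given as a unit quaternion [x, y, z, w].
In Python, from bench import r gives the robot as it stands. The module is installed in compiled form; this text tells all that it offers.
- The arm moves only by the shell command python3 -m creep 'ROWS' [OPENING] [FORCE]. ROWS is JSON, a list of rows, each an object of numbers: "x", "y", "z": the shift along the world's x, y, z in m; "spin": the turn about the world's z in degrees. In form: [{"x": .., "y": .., "z": .., "spin": ..}, ...]. A call has 1 to 12 rows; each row is the pose to reach, as a shift and turn from the pose commanded when the call began; what a row does not reach only later rows make up. A row lasts 1/8 s, in which the tool goes at most 62.5 mm and 10.7 degrees, less where a joint would pass 70% of its speed; a pose out of reach is approached as far as the arm can. A call with a gripper value outside its range is refused whole. OPENING is the finger opening in m, from 0 to 0.087, set as the call begins (- or left out, the last holds). The fingers move at their own pace and stop on an object; FORCE is the grip in N (left out, the last holds). Time passes only in rows, so rows that repeat a pose let the fingers close. It gives the time, the measured TCP pose, the force and the opening at its end, in the units of the state.
- r.read_state(): the state, without advancing time (a new reading comes with each control period).
- r.camera(name): name is "side" or "top"; returns a dict with "pixels" (384x512x3 uint8, blue, green, red), "z_map" (384x512 float32, m along the optical axis (not along the pixel's ray), 0 where there is no reading), "K" (3x3 intrinsics, pixels), "R" (3x3) and "t" (3): a world point X has camera coordinates R X + t. Camera axes: x right, y down, z forward; pixel columns grow to the right and rows downward; lengths in m; the calibration is good to about 2 mm. A picture is of the moment at which its call begins.
- r.close_job(): hands the job in, once; it reports no verdict.
The state is a dict: "time": time; "joint_positions": joint angles; "joint_vel": joint speeds; "joint_torque": joint torques, N m; "ee_pos": TCP position; "eef_rot": TCP orientation; "ft_force": force on the tool from outside, world axes, zero at the start; "torque": the same for the moment, N m; "width": finger opening in m.
Only numpy, scipy, OpenCV 4.12 (cv2) and the standard library are available. Lean on these libraries where they do the work, as an engineer would, in place of code of your own. Each camera call takes 0.05 s, during which the arm holds its last target. There are 200 camera calls.

## Working session

There is one attempt and no reset: what is moved stays moved. The work goes in short steps, Python scripts to look and compute and a shell command to move; the robot and the scene stay as the last step left them, time stands still between calls to the robot, and variables do not carry over. Pictures are saved under pics/ and viewed, about 8 in all and at most 12, crops included, and the job is handed in when it is done.

```bash
mkdir -p pics; ls; cat > h.py <<'E'
import numpy as np, cv2
from bench import r
def W(c,u,v,z=None):
    z=c["z_map"][int(round(v)),int(round(u))] if z is None else z
    p=np.linalg.inv(c["K"])@np.array([u,v,1.])*z
    return c["R"].T@(p-c["t"])
def px(c,X):
    p=c["K"]@(c["R"]@np.array(X)+c["t"]); return p[:2]/p[2]
E
python3 - <<'E'
from h import *
import pickle
for n in("side","top"):
    c=r.camera(n); cv2.imwrite(f"pics/{n}0.png",c["pixels"]); pickle.dump(c,open(n+"0.pkl","wb"))
    print(n,(-c["R"].T@c["t"]).round(3),c["R"].round(2).tolist(),c["K"][0,0])
s=r.read_state();print(s,r.nose_length)
E
```

```text
pics
side [-0.262 -0.968  0.864] [[0.77, -0.64, 0.0], [-0.3, -0.37, -0.88], [0.56, 0.68, -0.48]] 477.98664880076035
top [ 0.255 -0.01   1.68 ] [[-0.01, -1.0, -0.02], [-0.98, 0.01, -0.19], [0.19, 0.02, -0.98]] 475.0573460965357
{'time': 0.1, 'joint_positions': array([-1.32264142,  0.3328025 , -0.06469276,  1.46085818,  0.0215843 ,
        1.34988822, -0.08850724]), 'joint_vel': array([-4.35836579e-04, -2.83745201e-03,  4.63148827e-04, -2.83104467e-03,
       -3.06155893e-04, -1.07673470e-03,  4.08154316e-05]), 'joint_torque': array([ 1.00090587e-03, -6.24545789e+01,  2.40711268e-02, -3.90714276e+01,
       -6.15073903e-02,  3.65975127e-02,  3.38640211e-05]), 'ee_pos': array([0.16707939, 0.60192941, 0.2468369 ]), 'eef_rot': array([ 7.96070591e-01,  6.05203450e-01, -4.88606985e-04,  3.98992201e-04]), 'ft_force': array([ 0.39775958,  0.26144724, -0.73478624]), 'torque': array([ 0.01097832, -0.01361745, -0.08464477]), 'width': 0.08713718393019827} 0.025
```

View pics/side0.png

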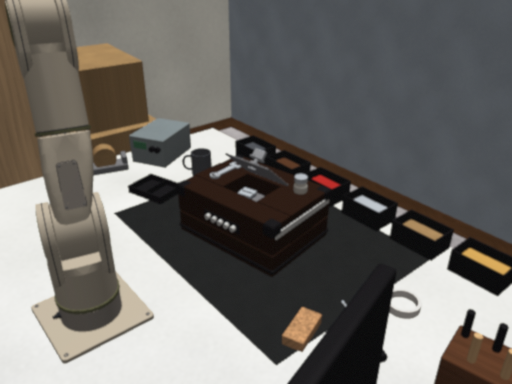

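View pics/top0.png

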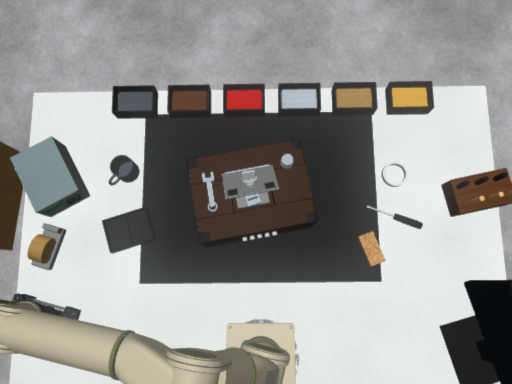

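The side view shows the amp at about (255,215) with the hatch open near (258,168). In the top view the amp is centred near (252,190), the hatch at (250,181), the wrench at (210,190) and the jar at (287,160). I'll enlarge the top view.

```bash
python3 - <<'E'
from h import *
import pickle
c=pickle.load(open("top0.pkl","rb"))
im=c["pixels"][130:255,175:330]; cv2.imwrite("pics/topc.png",cv2.resize(im,None,fx=5,fy=4.8,interpolation=cv2.INTER_CUBIC))
# points on top face by depth
v,u=np.mgrid[130:255,175:330]; z=c["z_map"][130:255,175:330]
P=np.stack([u,v,np.ones_like(u)],-1)@np.linalg.inv(c["K"]).T*z[...,None]
P=(P-c["t"])@c["R"]
m=(abs(P[...,2]-.17)<.012)
k=(m*255).astype(np.uint8); n,l,st,_=cv2.connectedComponentsWithStats(k); i=1+st[1:,4].argmax()
q=P[l==i][:,:2].astype(np.float32); print(np.median(P[l==i][:,2]),cv2.minAreaRect(q),cv2.boxPoints(cv2.minAreaRect(q)))
h=P[...,2]>.185
print(h.sum()); 
for a in np.argwhere(h)[::60]: print(a[::-1]+[175,130],P[a[0],a[1]].round(3))
E
```

```text
0.17017284457770468 ((0.5441722869873047, 0.02562078833580017), (0.28632092475891113, 0.3850836455821991), 10.207502365112305) [[ 0.36915666  0.18974514]
 [ 0.43739873 -0.18924354]
 [ 0.7191879  -0.13850357]
 [ 0.65094584  0.24048512]]
1507
[206 130] [ 0.255 -0.01   1.68 ]
[281 159] [ 0.632 -0.073  0.219]
[285 163] [ 0.617 -0.085  0.227]
[266 168] [ 0.61  -0.025  0.192]
[255 171] [0.601 0.01  0.191]
[242 173] [0.577 0.049 0.273]
[260 174] [ 0.589 -0.006  0.201]
[273 175] [ 0.581 -0.047  0.217]
[224 177] [0.584 0.11  0.188]
[230 178] [0.577 0.09  0.202]
[236 179] [0.572 0.07  0.21 ]
[240 180] [0.568 0.058 0.211]
[245 181] [0.554 0.04  0.261]
[251 182] [0.548 0.021 0.273]
[255 183] [0.552 0.01  0.237]
[259 184] [ 0.548 -0.003  0.24 ]
[264 185] [ 0.543 -0.018  0.249]
[268 186] [ 0.538 -0.03   0.258]
[272 187] [ 0.535 -0.042  0.256]
[276 188] [ 0.53  -0.054  0.267]
[226 190] [0.531 0.1   0.241]
[235 191] [0.525 0.071 0.251]
[249 192] [0.521 0.028 0.256]
[233 194] [0.514 0.077 0.261]
[238 196] [0.507 0.061 0.265]
[195 246] [ 0.255 -0.01   1.68 ]
```

View pics/topc.png

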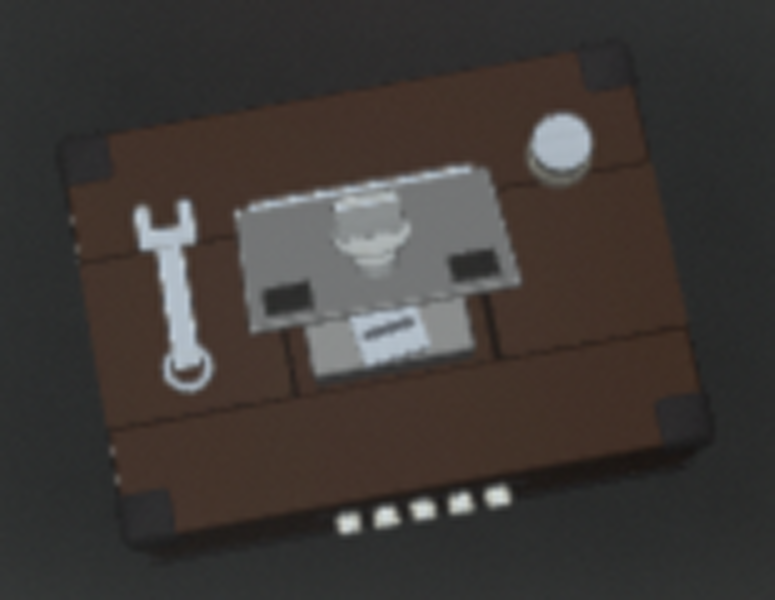

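The enlarged crop shows the hinge edge from (240,212) to (475,170), pads at (288,299) and (474,265), and the stud near (370,230). It also shows the slot mark on the plate, from about (365,337) to (413,322). Next: hatch angle, slot direction, and a check against the side view.

```bash
cat >> h.py <<'E'
import pickle
C=np.array([.5442,.0256,0]); YAW=np.deg2rad(10.2)
Rz=np.array([[np.cos(YAW),-np.sin(YAW),0],[np.sin(YAW),np.cos(YAW),0],[0,0,1]])
def amp2w(p): return C+Rz@np.array(p,float)
def w2amp(p): return (np.asarray(p)-C)@Rz
def cloud(c):
    v,u=np.mgrid[0:384,0:512]
    P=np.stack([u,v,np.ones_like(u)],-1)@np.linalg.inv(c["K"]).T*c["z_map"][...,None]
    return w2amp((P-c["t"])@c["R"])
E
python3 - <<'E'
from h import *
for n in("top","side"):
    c=pickle.load(open(n+"0.pkl","rb")); A=cloud(c)
    d=A-[.065,0,.17]; rad=np.hypot(d[...,0],d[...,2]); ang=np.arctan2(d[...,2],-d[...,0])
    m=(abs(A[...,1])<.08)&(abs(A[...,1])>.032)&(rad>.05)&(rad<.13)&(d[...,2]>.02)&(c["z_map"]>0)
    print(n,"hatch pts",m.sum(),"ang",np.median(ang[m]),np.percentile(ang[m],[10,90]))
    # hatch plane fit: x vs z
    if m.sum()>20: print(np.polyfit(rad[m]*np.cos(np.median(ang[m])),d[m][:,2],1))
    t=(abs(A[...,0])<.14)&(abs(A[...,1])<.19)&(abs(A[...,2]-.17)<.03)&(A[...,0]<-.09); print("top face z",np.median(A[t][:,2]),"ymin/max",A[t][:,1].min(),A[t][:,1].max(),"xmin",A[t][:,0].min())
    b=(A[...,0]>-.09)&(A[...,0]<.06)&(abs(A[...,1])<.07)&(A[...,2]<.166)&(A[...,2]>.05)
    print("bay z",np.percentile(A[b][:,2],[5,25,50,75,95]).round(4) if b.any() else 0)
c=pickle.load(open("top0.pkl","rb")); A=cloud(c)
y0,y1,x0,x1=193,208,232,274
print((A[y0:y1:1,x0:x1:3,2]*1000).astype(int))
g=c["pixels"].mean(-1).astype(int); print(g[y0:y1,244:264])
print((w2amp(W(c,248,200.2)),w2amp(W(c,257.6,197.1))))
E
```

```text
top hatch pts 461 ang 0.8271844656773245 [0.7964869  0.87578987]
[1.01965101 0.00410126]
top face z 0.1698726398749459 ymin/max -0.18992571681568957 0.1897473296349677 xmin -0.13999937669776197
bay z [0.0724 0.0944 0.1195 0.1554 0.1646]
side hatch pts 126 ang 0.732274336824583 [0.71651693 0.7394511 ]
[ 0.92375961 -0.00171748]
top face z 0.16739214093601285 ymin/max -0.18990671570501177 0.1891637570706954 xmin -0.13999350079617284
bay z [0.1176 0.1324 0.1483 0.1579 0.1649]
[[ 251  260  257  259  254  268  268  262  263  119  122  120   69   73]
 [ 254  263  260  265  261  266  264  260  165  126  123  118  118   80]
 [ 266  264  264  267  264  265  161  162  160  121  120  118  115   78]
 [ 268  269  264  262  115  157  159  159  151  127  123  120  116   74]
 [ 271  268  119  119  127  160  162  154  155  121  118  115  124   74]
 [  69   77  122  121  122  158  154  152  162  160  119  123  120   80]
 [  72   66  117  121  122  146  153  158  162  162  119  117  122   74]
 [  89   77  116  120  120  159  162  159  157  160  130  118  120   75]
 [  96   85  120  121  120  161  159  1
[... 1145 characters left out ...]
40 140]
 [141 143 161 183 183 184 187 190 190 189 188 190 189 189 186 184 176 145
  139 140]
 [141 140 141 179 190 189 190 191 189 189 187 189 181 181 174 141 143 139
  136 136]
 [141 140 143 165 187 189 188 191 188 182 179 175 138 138 123 110 126 122
  112 106]
 [141 140 143 160 185 188 180 182 174 140 134 116  98 107  99  91  81  70
   62  59]
 [140 139 136 135 172 172 137 131 107  89  89  75  62  60  58  58  56  53
   51  51]
 [131 123 113 107 112  97  74  68  57  54  57  55  53  52  52  53  50  52
   52  52]
 [ 87  72  63  60  60  57  55  53  52  53  51  51  51  52  52  51  45  45
   48  47]]
(array([-0.02861669,  0.01424492,  0.14838598]), array([-0.02648546, -0.01823789,  0.16009037]))
```

```bash
cat > plan.py <<'E'
from h import *
for th in (.9,.75,.6,.45,.3,.15,0,-.02):
    k=np.array([.065-.120*np.cos(th)+.006*np.sin(th)+.015,.058,.17+.120*np.sin(th)+.006*np.cos(th)+.025])
    print(th,amp2w(k).round(4))
print("stud",amp2w([-.027,0,.215]))
E
python3 plan.py; python3 - <<'E'
from h import *
c=pickle.load(open("top0.pkl","rb")); g=c["pixels"].mean(-1)
v,u=np.mgrid[195:201,247:259]; w=np.clip(165-g[195:201,247:259],0,None)
w[0]=0; w[:2,:4]*=1
d=(c["K"]@np.zeros(3)); pts=[]
for a,b in zip(u.ravel(),v.ravel()):
    ray=c["R"].T@np.linalg.inv(c["K"])@[a,b,1.]; o=-c["R"].T@c["t"]; pts.append(w2amp(o+ray*(.1595-o[2])/ray[2]))
P=np.array(pts)[:,:2]; w=w.ravel(); mu=np.average(P,axis=0,weights=w); C=np.cov(P.T,aweights=w); e=np.linalg.eigh(C)[1][:,1]; e*=np.sign(e[1])
print("slot mid",mu,"cw turn from +y",np.arctan2(e[0],e[1]),"half len",np.sqrt(3*np.linalg.eigvalsh(C)))
E
```

```text
0.9 [0.5439 0.0845 0.2927]
0.75 [0.5303 0.082  0.2812]
0.6 [0.5185 0.0799 0.2677]
0.45 [0.5089 0.0782 0.2526]
0.3 [0.5016 0.0769 0.2362]
0.15 [0.4968 0.076  0.2189]
0 [0.4946 0.0756 0.201 ]
-0.02 [0.4945 0.0756 0.1986]
stud [0.51762672 0.02081871 0.215     ]
slot mid [-0.02590055 -0.00102924] cw turn from +y -0.1412262817341514 half len [0.00339525 0.01663696]
```

```bash
python3 -m creep '[{"z":0.06,"spin":0},{"z":0.12,"y":-0.02,"spin":-8},{"x":0.03,"y":-0.06,"z":0.15,"spin":-18},{"x":0.06,"y":-0.10,"z":0.15,"spin":-28},{"x":0.10,"y":-0.14,"z":0.15,"spin":-38},{"x":0.14,"y":-0.18,"z":0.15,"spin":-48},{"x":0.18,"y":-0.22,"z":0.15,"spin":-56},{"x":0.22,"y":-0.26,"z":0.15,"spin":-64.3},{"x":0.25,"y":-0.31,"z":0.15,"spin":-64.3},{"x":0.28,"y":-0.36,"z":0.15,"spin":-64.3},{"x":0.31,"y":-0.41,"z":0.15,"spin":-64.3},{"x":0.33,"y":-0.45,"z":0.15,"spin":-64.3}]' 0
```

```text
invalid input at $[0]: expected keys x, y, z, spin
```

```bash
python3 -m creep '[{"x":0,"y":0,"z":0.06,"spin":0},{"x":0,"y":-0.02,"z":0.11,"spin":-8},{"x":0.03,"y":-0.06,"z":0.15,"spin":-18},{"x":0.06,"y":-0.10,"z":0.15,"spin":-28},{"x":0.10,"y":-0.14,"z":0.15,"spin":-38},{"x":0.14,"y":-0.18,"z":0.15,"spin":-48},{"x":0.18,"y":-0.22,"z":0.15,"spin":-56},{"x":0.22,"y":-0.26,"z":0.15,"spin":-64.3},{"x":0.25,"y":-0.31,"z":0.15,"spin":-64.3},{"x":0.28,"y":-0.36,"z":0.15,"spin":-64.3},{"x":0.31,"y":-0.41,"z":0.15,"spin":-64.3},{"x":0.33,"y":-0.45,"z":0.15,"spin":-64.3}]' 0
```

```text
time: 1.6
ee_pos: [0.498, 0.1497, 0.3974]
eef_rot: [0.996, 0.088, -0.0, 0.0]
ft_force: [0.5, 0.8, -0.3]
width: 0.0005
```

```bash
python3 -m creep '[{"x":0.02,"y":-0.04,"z":0,"spin":0},{"x":0.046,"y":-0.067,"z":-0.02,"spin":0},{"x":0.046,"y":-0.067,"z":-0.06,"spin":0},{"x":0.046,"y":-0.067,"z":-0.09,"spin":0},{"x":0.046,"y":-0.067,"z":-0.09,"spin":0},{"x":0.046,"y":-0.067,"z":-0.09,"spin":0}]'; python3 - <<'E'
from h import *
c=r.camera("side"); cv2.imwrite("pics/s1.png",cv2.resize(c["pixels"][120:260,160:350],None,fx=4,fy=4,interpolation=cv2.INTER_CUBIC))
E
```

```text
time: 2.35
ee_pos: [0.5435, 0.0853, 0.3089]
eef_rot: [0.996, 0.089, 0.001, -0.0]
ft_force: [0.4, -0.5, 0.0]
width: 0.0004
```

View pics/s1.png

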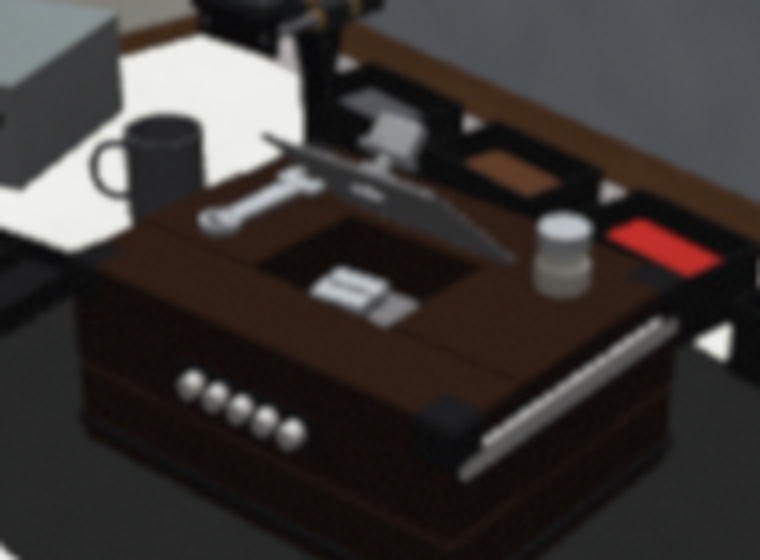

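The gripper is at (320,90), behind and above the open hatch and clear of the stud at (395,140). Now I'll follow the closing arc.

```bash
python3 -m creep '[{"x":-0.006,"y":-0.001,"z":-0.015,"spin":0},{"x":-0.013,"y":-0.003,"z":-0.027,"spin":0},{"x":-0.019,"y":-0.004,"z":-0.034,"spin":0},{"x":-0.025,"y":-0.005,"z":-0.040,"spin":0},{"x":-0.030,"y":-0.006,"z":-0.048,"spin":0},{"x":-0.0345,"y":-0.007,"z":-0.055,"spin":0},{"x":-0.0385,"y":-0.0075,"z":-0.0635,"spin":0},{"x":-0.042,"y":-0.008,"z":-0.072,"spin":0}]'
```

```text
time: 3.4
ee_pos: [0.5008, 0.0771, 0.2349]
eef_rot: [0.996, 0.089, -0.0, 0.0]
ft_force: [-0.0, -0.8, 1.6]
width: 0.0001
```

```bash
python3 -m creep '[{"x":-0.0025,"y":-0.0005,"z":-0.0085,"spin":0},{"x":-0.0045,"y":-0.001,"z":-0.017,"spin":0},{"x":-0.006,"y":-0.001,"z":-0.025,"spin":0},{"x":-0.0065,"y":-0.0015,"z":-0.031,"spin":0},{"x":-0.0065,"y":-0.0015,"z":-0.033,"spin":0},{"x":-0.0065,"y":-0.0015,"z":-0.033,"spin":0}]'
```

```text
time: 4.15
ee_pos: [0.4947, 0.0757, 0.2025]
eef_rot: [0.996, 0.089, 0.0, 0.0]
ft_force: [0.8, -0.3, 0.5]
width: 0.0004
```

```bash
python3 -m creep '[{"x":0,"y":0,"z":-0.001,"spin":0},{"x":0,"y":0,"z":-0.002,"spin":0},{"x":0,"y":0,"z":-0.002,"spin":0}]';python3 -m creep '[{"x":0,"y":0,"z":-0.001,"spin":0},{"x":0,"y":0,"z":-0.001,"spin":0}]'; python3 - <<'E'
from h import *
c=r.camera("side"); cv2.imwrite("pics/s2.png",cv2.resize(c["pixels"][120:260,160:350],None,fx=4,fy=4,interpolation=cv2.INTER_CUBIC))
E
```

```text
time: 4.53
ee_pos: [0.4949, 0.0757, 0.2014]
eef_rot: [0.996, 0.089, 0.0, -0.0]
ft_force: [-3.5, -0.6, 9.0]
width: 0.0003
time: 4.78
ee_pos: [0.4949, 0.0758, 0.2013]
eef_rot: [0.996, 0.089, 0.0, -0.0]
ft_force: [-7.7, -1.8, 18.0]
width: 0.0004
```

View pics/s2.png

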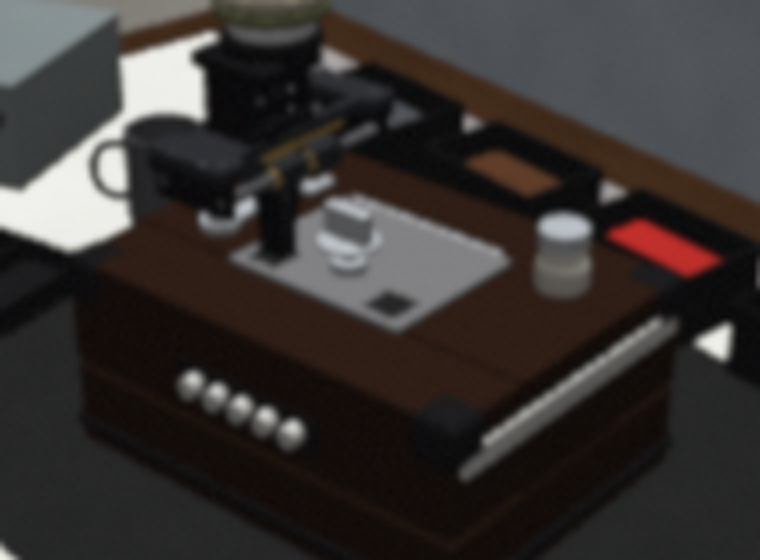

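Hatch is shut flat: fingertips at z = 0.1763 with 18 N reaction, against 0.176 expected. In the picture the hatch lies flush and the stud stands up at (350,225). I'll lift off to the side and measure the stud.

```bash
python3 -m creep '[{"x":0,"y":0,"z":0.03,"spin":0},{"x":0,"y":0.02,"z":0.08,"spin":0},{"x":0,"y":0.07,"z":0.09,"spin":0},{"x":0,"y":0.12,"z":0.09,"spin":0},{"x":0,"y":0.12,"z":0.09,"spin":0}]' 0.06; python3 - <<'E'
from h import *
for n in("top","side"):
    c=r.camera(n); pickle.dump(c,open(n+"1.pkl","wb")); A=cloud(c)
    h=(abs(A[...,0]+.027)<.05)&(abs(A[...,1])<.05)
    m=h&(A[...,2]>.218)&(A[...,2]<.236); q=A[m]
    print(n,m.sum(),"bar mean",q.mean(0),"min",q.min(0),"max",q.max(0))
    r_=cv2.minAreaRect((q[:,:2]*1000).astype(np.float32)); print(r_)
    m2=(abs(A[...,0]+.01)<.05)&(abs(A[...,1])<.08)&(abs(A[...,1])>.035)&(A[...,2]>.15)&(A[...,2]<.2); print("hatch z",np.median(A[m2][:,2]))
    vv,uu=np.nonzero(h&(A[...,2]>.2)); print("px",uu.mean(),vv.mean())
    print("pred px of stud top ends",[px(c,amp2w([-.027,y,.228])).round(1) for y in(-.02,.02)])
    u,v=px(c,amp2w([-.027,0,.215])).astype(int)
    cv2.imwrite(f"pics/st_{n}.png",cv2.resize(c["pixels"][v-30:v+30,u-40:u+40],None,fx=6,fy=6,interpolation=cv2.INTER_CUBIC)); print("crop origin",u-40,v-30)
a=[cv2.imread(f"pics/st_{n}.png") for n in("top","side")]; cv2.imwrite("pics/st.png",cv2.resize(np.vstack(a),(400,600)))
E
```

```text
time: 5.45
ee_pos: [0.4937, 0.2001, 0.2891]
eef_rot: [0.996, 0.092, -0.0, -0.0]
ft_force: [-0.1, -1.5, -0.8]
width: 0.0424
top 56 bar mean [-0.02774357 -0.00045649  0.22772606] min [-0.03369059 -0.02024596  0.21836693] max [-0.02103783  0.01856688  0.23520994]
((-27.363311767578125, -0.8446636199951172), (38.79838562011719, 12.620959281921387), 89.8245849609375)
hatch z 0.17602863932089402
px 251.8235294117647 195.81699346405227
pred px of stud top ends [array([258. , 193.4]), array([245.3, 195.8])]
crop origin 211 165
side 53 bar mean [-0.03099919 -0.00527431  0.22318851] min [-0.03855484 -0.02574301  0.21802935] max [-0.02184331  0.01796982  0.22736853]
((-30.705366134643555, -4.278482437133789), (16.933094024658203, 42.73582077026367), 7.0778608322143555)
hatch z 0.173905581962177
px 246.16666666666666 176.71212121212122
pred px of stud top ends [array([251.2, 173. ]), array([241., 169.])]
crop origin 206 144
```

View pics/st.png

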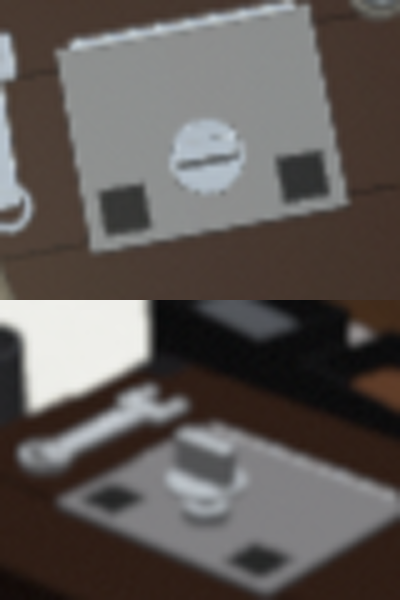

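Both views agree: the bar is at turn 0, centred at amp (-0.027, -0.0005), with its top at 0.228. The top-view half of the picture shows the round stud at (207,155) and the side half shows the bar at (205,455). Moving over it.

```bash
python3 -m creep '[{"x":0.008,"y":-0.06,"z":0,"spin":0},{"x":0.016,"y":-0.12,"z":0,"spin":0},{"x":0.023,"y":-0.175,"z":0,"spin":0},{"x":0.023,"y":-0.175,"z":0,"spin":0},{"x":0.023,"y":-0.175,"z":0,"spin":0},{"x":0.023,"y":-0.175,"z":0,"spin":0}]' 0.06; python3 -c "
from h import *
s=r.read_state();print(s['ee_pos'],s['eef_rot'],s['joint_positions'])"
```

```text
time: 6.3
ee_pos: [0.5175, 0.0217, 0.2895]
eef_rot: [0.996, 0.09, -0.0, -0.0]
ft_force: [0.8, -0.6, 0.1]
width: 0.0597
[0.51750707 0.02172766 0.2894758 ] [ 9.95983149e-01  8.95407717e-02 -6.98763920e-05 -1.11163226e-04] [-0.66727485  0.06299878  0.5681931   1.70322396 -0.0347024   1.38549491
  0.08574052]
```

```bash
python3 -m creep '[{"x":0,"y":-0.0007,"z":-0.02,"spin":0},{"x":0,"y":-0.0007,"z":-0.04,"spin":0},{"x":0,"y":-0.0007,"z":-0.053,"spin":0},{"x":0,"y":-0.0007,"z":-0.060,"spin":0},{"x":0,"y":-0.0007,"z":-0.060,"spin":0},{"x":0,"y":-0.0007,"z":-0.060,"spin":0}]' 0.06; python3 -m creep '[{"x":0,"y":0,"z":0,"spin":0},{"x":0,"y":0,"z":0,"spin":0},{"x":0,"y":0,"z":0,"spin":0},{"x":0,"y":0,"z":0,"spin":0},{"x":0,"y":0,"z":0,"spin":0},{"x":0,"y":0,"z":0,"spin":0}]' 0 20
```

```text
time: 7.05
ee_pos: [0.518, 0.0201, 0.2302]
eef_rot: [0.996, 0.089, 0.0, -0.0]
ft_force: [0.4, 0.4, -1.0]
width: 0.0599
time: 7.8
ee_pos: [0.5188, 0.0203, 0.2298]
eef_rot: [0.996, 0.089, 0.002, -0.0]
ft_force: [5.5, 0.8, -4.2]
width: 0.0121
```

```bash
python3 -m creep '[{"x":0.0004,"y":0,"z":0,"spin":0},{"x":0.0008,"y":0,"z":0,"spin":0},{"x":0.0008,"y":0,"z":0,"spin":0}]';  python3 -m creep '[{"x":0,"y":0,"z":-0.0007,"spin":0},{"x":0,"y":0,"z":-0.0014,"spin":0},{"x":0,"y":0,"z":-0.0020,"spin":0},{"x":0,"y":0,"z":-0.0020,"spin":0}]'
```

```text
time: 8.18
ee_pos: [0.519, 0.0202, 0.2298]
eef_rot: [0.996, 0.089, 0.001, -0.0]
ft_force: [5.4, 1.6, -2.0]
width: 0.0116
time: 8.68
ee_pos: [0.519, 0.0202, 0.228]
eef_rot: [0.996, 0.089, 0.001, -0.0]
ft_force: [6.0, 2.0, 3.2]
width: 0.012
```

```bash
python3 -m creep '[{"x":0.0005,"y":0,"z":0,"spin":0},{"x":0.001,"y":0,"z":0,"spin":0},{"x":0.001,"y":0,"z":0,"spin":0},{"x":0.001,"y":0,"z":0,"spin":0}]'
```

```text
time: 9.18
ee_pos: [0.5193, 0.0202, 0.2275]
eef_rot: [0.996, 0.089, -0.0, -0.0]
ft_force: [1.8, 2.8, 3.7]
width: 0.0115
```

```bash
D='[{"x":0,"y":0,"z":-0.001,"spin":0},{"x":0,"y":0,"z":-0.001,"spin":0}]'; python3 -m creep '[{"x":0,"y":0,"z":-0.001,"spin":0},{"x":0,"y":0,"z":-0.002,"spin":0},{"x":0,"y":0,"z":-0.002,"spin":0}]'; python3 -m creep '[{"x":0,"y":0,"z":-0.001,"spin":0},{"x":0,"y":0,"z":-0.001,"spin":0}]'; python3 -m creep '[{"x":0,"y":0,"z":-0.001,"spin":0},{"x":0,"y":0,"z":-0.001,"spin":0}]'
```

```text
time: 9.55
ee_pos: [0.5193, 0.0202, 0.2254]
eef_rot: [0.996, 0.089, -0.0, -0.0]
ft_force: [0.7, 3.9, 3.4]
width: 0.0121
time: 9.8
ee_pos: [0.5194, 0.0202, 0.2249]
eef_rot: [0.996, 0.089, 0.0, -0.0]
ft_force: [-0.6, 2.4, 8.3]
width: 0.0119
time: 10.05
ee_pos: [0.5195, 0.0201, 0.2245]
eef_rot: [0.996, 0.089, 0.0, -0.0]
ft_force: [-2.9, 3.7, 12.7]
width: 0.0116
```

Landed on the plate: the force rose from 3.4 to 12.7 N within 1 mm, at TCP z ≈ 0.225. So the slot should clear at about 0.217 and the cup bottom is at about 0.2152. I'll back off 2.5 mm, turn 8° anticlockwise and press.

```bash
python3 -m creep '[{"x":0,"y":0,"z":0.002,"spin":0},{"x":0,"y":0,"z":0.0025,"spin":4},{"x":0,"y":0,"z":0.0025,"spin":8},{"x":0,"y":0,"z":0.0025,"spin":8},{"x":0,"y":0,"z":0.0025,"spin":8}]';  python3 -m creep '[{"x":0,"y":0,"z":-0.001,"spin":0},{"x":0,"y":0,"z":-0.002,"spin":0},{"x":0,"y":0,"z":-0.003,"spin":0},{"x":0,"y":0,"z":-0.003,"spin":0}]'
```

```text
time: 10.68
ee_pos: [0.5194, 0.0201, 0.226]
eef_rot: [0.988, 0.157, -0.0, -0.0]
ft_force: [-0.5, 3.1, 4.2]
width: 0.0115
time: 11.18
ee_pos: [0.5194, 0.0201, 0.223]
eef_rot: [0.987, 0.158, -0.0, -0.0]
ft_force: [-0.1, 4.9, 4.1]
width: 0.0118
```

It's in the slot: 0.223 at only 4 N. Continuing, with a small sideways relief.

```bash
python3 -m creep '[{"x":0,"y":0.0004,"z":-0.001,"spin":0},{"x":0,"y":0.0008,"z":-0.002,"spin":0},{"x":0,"y":0.0008,"z":-0.003,"spin":0},{"x":0,"y":0.0008,"z":-0.003,"spin":0}]';  python3 -m creep '[{"x":0,"y":0,"z":-0.001,"spin":0},{"x":0,"y":0,"z":-0.002,"spin":0},{"x":0,"y":0,"z":-0.0025,"spin":0},{"x":0,"y":0,"z":-0.0025,"spin":0}]'; python3 -c "
from h import *
s=r.read_state();print(s['ee_pos'],s['ft_force'],s['torque'])"
```

```text
time: 11.68
ee_pos: [0.5194, 0.0202, 0.2201]
eef_rot: [0.987, 0.158, -0.0, 0.0]
ft_force: [-1.1, 1.8, 5.3]
width: 0.0122
time: 12.18
ee_pos: [0.5194, 0.0203, 0.2177]
eef_rot: [0.987, 0.158, -0.0, 0.0]
ft_force: [-2.0, 1.6, 6.9]
width: 0.0119
[0.51940639 0.0202565  0.21765984] [-1.95903313  1.58254424  6.88958213] [0.36154163 0.42483644 0.01932499]
```

```bash
python3 -m creep '[{"x":0,"y":0,"z":-0.0005,"spin":0},{"x":0,"y":0,"z":-0.001,"spin":0},{"x":0,"y":0,"z":-0.001,"spin":0}]';  python3 -m creep '[{"x":0,"y":0,"z":-0.0005,"spin":0},{"x":0,"y":0,"z":-0.0005,"spin":0}]'
```

```text
time: 12.55
ee_pos: [0.5194, 0.0202, 0.2167]
eef_rot: [0.987, 0.158, -0.0, 0.0]
ft_force: [-1.9, 1.9, 7.2]
width: 0.0117
time: 12.8
ee_pos: [0.5194, 0.0202, 0.2162]
eef_rot: [0.987, 0.158, -0.0, 0.0]
ft_force: [-2.6, 1.7, 6.7]
width: 0.0117
```

```bash
python3 -m creep '[{"x":0,"y":0,"z":0,"spin":-3},{"x":0,"y":0,"z":0,"spin":-6},{"x":0,"y":0,"z":0,"spin":-9},{"x":0,"y":0,"z":0,"spin":-9}]'; python3 -c "
from h import *
s=r.read_state();print(s['ee_pos'],s['ft_force'],s['torque'])"
```

```text
time: 13.3
ee_pos: [0.5195, 0.0203, 0.2163]
eef_rot: [0.997, 0.079, 0.0, 0.0]
ft_force: [-0.8, 0.9, 6.3]
width: 0.0119
[0.51949656 0.02028327 0.21627102] [-0.8294713   0.90256471  6.33605135] [ 0.32073803  0.49243114 -0.01434596]
```

Turning freely, torque about 0. Continuing clockwise.

```bash
python3 -m creep '[{"x":0,"y":0,"z":0,"spin":-7},{"x":0,"y":0,"z":0,"spin":-14},{"x":0,"y":0,"z":0,"spin":-21},{"x":0,"y":0,"z":0,"spin":-28},{"x":0,"y":0,"z":0,"spin":-35},{"x":0,"y":0,"z":0,"spin":-42},{"x":0,"y":0,"z":0,"spin":-49},{"x":0,"y":0,"z":0,"spin":-56},{"x":0,"y":0,"z":0,"spin":-56}]'; python3 -c "
from h import *
s=r.read_state();print(s['ee_pos'],s['ft_force'],s['torque'])"; python3 -m creep '[{"x":0,"y":0,"z":0,"spin":-5},{"x":0,"y":0,"z":0,"spin":-10},{"x":0,"y":0,"z":0,"spin":-15},{"x":0,"y":0,"z":0,"spin":-20},{"x":0,"y":0,"z":0,"spin":-20}]'; python3 -c "
from h import *
s=r.read_state();print(s['ee_pos'],s['ft_force'],s['torque'])"
```

```text
time: 14.42
ee_pos: [0.5198, 0.0202, 0.2164]
eef_rot: [0.917, -0.398, 0.001, 0.0]
ft_force: [0.4, 1.7, 6.5]
width: 0.0122
[0.51979216 0.02021181 0.21639907] [0.41140997 1.72061366 6.47679562] [0.26657948 0.25941797 0.04285383]
time: 15.05
ee_pos: [0.5199, 0.0201, 0.2165]
eef_rot: [0.834, -0.551, 0.001, 0.0]
ft_force: [0.0, 0.8, 7.4]
width: 0.0121
[0.51992044 0.02012111 0.21646702] [0.0284863  0.83400161 7.37646254] [0.12183403 0.13268158 0.08566071]
```

```bash
python3 -m creep '[{"x":0,"y":0,"z":0,"spin":-3},{"x":0,"y":0,"z":0,"spin":-3}]'; python3 -m creep '[{"x":0,"y":0,"z":0.001,"spin":0},{"x":0,"y":0,"z":0.002,"spin":0},{"x":0,"y":0,"z":0.002,"spin":0}]';python3 -m creep '[{"x":0,"y":0,"z":0.001,"spin":0},{"x":0,"y":0,"z":0.001,"spin":0}]'; python3 -c "
from h import *
s=r.read_state();print(s['ee_pos'],s['ft_force'],s['torque'])"
```

```text
time: 15.3
ee_pos: [0.5199, 0.0201, 0.2165]
eef_rot: [0.82, -0.573, 0.001, 0.0]
ft_force: [0.7, 0.9, 6.7]
width: 0.0115
time: 15.68
ee_pos: [0.5199, 0.0201, 0.2185]
eef_rot: [0.82, -0.573, 0.001, 0.0]
ft_force: [0.2, 0.8, 6.0]
width: 0.0116
time: 15.92
ee_pos: [0.5198, 0.0201, 0.2192]
eef_rot: [0.82, -0.573, 0.001, 0.0]
ft_force: [2.0, -0.1, 4.3]
width: 0.0117
[0.519838   0.02010072 0.21922616] [ 2.02428651 -0.06187661  4.34919605] [-0.03923275 -0.23511106  0.03660682]
```

```bash
python3 -m creep '[{"x":0,"y":0,"z":0.0008,"spin":0},{"x":0,"y":0,"z":0.0008,"spin":0}]'; python3 -c "
from h import *
s=r.read_state();print(s['ee_pos'],s['ft_force'],s['torque'])"
```

```text
time: 16.18
ee_pos: [0.5197, 0.0202, 0.2193]
eef_rot: [0.82, -0.572, 0.001, 0.0]
ft_force: [4.7, -0.4, -5.0]
width: 0.0119
[0.51974383 0.02015612 0.21931728] [ 4.74359931 -0.35867523 -5.04045243] [-0.20113658 -1.2659906   0.06299934]
```

It's caught: z stays at 0.2193 while I pull up with 5 N. Releasing and lifting straight up.

```bash
python3 -m creep '[{"x":0,"y":0,"z":-0.0006,"spin":0},{"x":0,"y":0,"z":-0.0006,"spin":0},{"x":0,"y":0,"z":-0.0006,"spin":0},{"x":0,"y":0,"z":-0.0006,"spin":0},{"x":0,"y":0,"z":-0.0006,"spin":0}]' 0.045; python3 -m creep '[{"x":0,"y":0,"z":0.01,"spin":0},{"x":0,"y":0,"z":0.03,"spin":0},{"x":0,"y":0,"z":0.06,"spin":0},{"x":0,"y":0,"z":0.1,"spin":0},{"x":0,"y":0.05,"z":0.13,"spin":0},{"x":-0.02,"y":0.1,"z":0.13,"spin":0},{"x":-0.04,"y":0.15,"z":0.13,"spin":0},{"x":-0.06,"y":0.20,"z":0.13,"spin":0},{"x":-0.06,"y":0.20,"z":0.13,"spin":0},{"x":-0.06,"y":0.20,"z":0.13,"spin":0}]'; python3 - <<'E'
from h import *
a=[]
for n in("top","side"):
    c=r.camera(n); A=cloud(c)
    m=(abs(A[...,0]+.027)<.03)&(abs(A[...,1])<.03)&(A[...,2]>.206)&(A[...,2]<.23); q=A[m]
    print(n,m.sum(),np.median(q[:,2]),cv2.minAreaRect((q[:,:2]*1000).astype(np.float32)) if len(q)>4 else 0)
    u,v=px(c,amp2w([-.027,0,.2])).astype(int)
    a.append(cv2.resize(c["pixels"][v-50:v+50,u-70:u+70],(420,300),interpolation=cv2.INTER_CUBIC))
cv2.imwrite("pics/end.png",np.vstack(a))
E
```

```text
time: 16.8
ee_pos: [0.5194, 0.0209, 0.2193]
eef_rot: [0.82, -0.572, -0.0, 0.0]
ft_force: [-0.2, 0.3, -0.3]
width: 0.044
time: 18.05
ee_pos: [0.4598, 0.2202, 0.3498]
eef_rot: [0.82, -0.572, 0.0, -0.0]
ft_force: [0.5, -0.9, 0.1]
width: 0.045
top 52 0.2167272650640413 ((-27.213287353515625, -0.6280422210693359), (38.391448974609375, 12.130094528198242), 24.637008666992188)
side 42 0.2136139592363619 ((-31.079084396362305, -4.11274528503418), (40.422584533691406, 12.613797187805176), 20.919267654418945)
```

View pics/end.png

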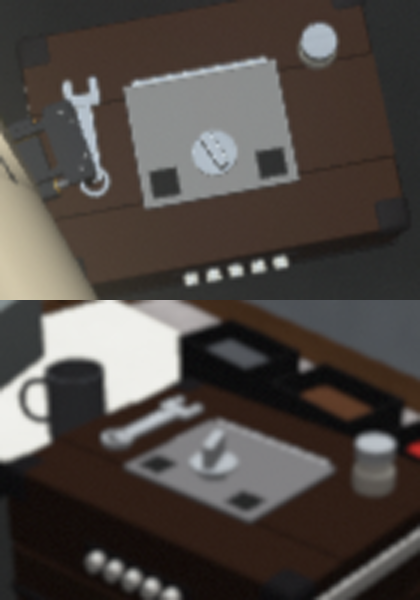

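The hatch is shut and the stud is down (bar top about 0.216, up from 0.228). The bar at (215,152) in the top half of the picture looks turned about 65–70°, less than the 80° I let go at. I'll let 1.5 s pass and see whether it rests in the catch or creeps.

```bash
cat > m.py <<'E'
from h import *
T=[];Z=[]
for i in range(4):
    for n in("top","side"):
        c=r.camera(n); A=cloud(c)
        m=(np.hypot(A[...,0]+.028,A[...,1])<.027)&(A[...,2]>.207)&(A[...,2]<.226)&(c["z_map"]>0); q=A[m]
        if n=="top": Z.append(np.median(q[:,2]))
        w=np.linalg.eigh(np.cov(q[:,:2].T))[1][:,1]; w*=np.sign(w[0]); T.append((n,np.arctan2(w[0],w[1]).round(3)))
print(r.read_state()["time"],np.mean(Z),T)
E
python3 m.py; python3 -m creep '[{"x":0,"y":0,"z":0,"spin":0},{"x":0,"y":0,"z":0,"spin":0},{"x":0,"y":0,"z":0,"spin":0},{"x":0,"y":0,"z":0,"spin":0},{"x":0,"y":0,"z":0,"spin":0},{"x":0,"y":0,"z":0,"spin":0},{"x":0,"y":0,"z":0,"spin":0},{"x":0,"y":0,"z":0,"spin":0},{"x":0,"y":0,"z":0,"spin":0},{"x":0,"y":0,"z":0,"spin":0},{"x":0,"y":0,"z":0,"spin":0},{"x":0,"y":0,"z":0,"spin":0}]' >/dev/null; python3 m.py
```

```text
18.55 0.21689140053350145 [('top', np.float64(1.185)), ('side', np.float64(1.253)), ('top', np.float64(1.186)), ('side', np.float64(1.236)), ('top', np.float64(1.192)), ('side', np.float64(1.269)), ('top', np.float64(1.175)), ('side', np.float64(1.227))]
20.45 0.21706413967502725 [('top', np.float64(1.181)), ('side', np.float64(1.235)), ('top', np.float64(1.201)), ('side', np.float64(1.274)), ('top', np.float64(1.174)), ('side', np.float64(1.235)), ('top', np.float64(1.173)), ('side', np.float64(1.216))]
```

It's stable over 2 s. The turn is about 1.21 rad, roughly 1.35 past the slot at -0.14, which is the lower edge of the catch (1.36). The stud stays about 11 mm down. Handing in.

```bash
python3 -c "
from bench import r
print(r.close_job())"
```

```text
the job is handed in; nothing more can be done
None
```

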